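Cock and fire the impulse tapper

ROBOT

A 6-joint arm with a two-finger parallel gripper is mounted at the origin on the work surface. World frame = base frame: x ahead of the robot, y to its left, z up, the work surface at z = 0. Lengths are in m, angles in rad, forces in N, time in s.
With the tool pointing down it reaches from about 0.325 to 0.75 m from the base axis. Payload 7.6 kg.
Tool frame: the origin (TCP) lies at the very end of the fingers, on their centre line; the grasp point (between the pads) lies 19 mm behind it; x points along the fingers, y is the direction in which the jaws open and shut, and the axes are right-handed (so a half turn about x gives the same grasp; the last joint's range is limited). The gripper opens to 85 mm and grips with 20 to 120 N. Pads are 22 mm wide; open, the fingers measure 114 mm over their backs; the gripper's body (76 mm by 85 mm) begins 54 mm behind the grasp point. The pads swing forward as they close: fully open they stand 13 mm farther back than shut.
Start: joints at [1.193, 0.052, 1.401, -0, 1.689, -0.07], TCP at [0.159, 0.5, 0.231] pointing down, gripper open.
Joint ranges: [-2.9, 2.9], [-0.91, 2.17], [0.12, 2.37], [-1.06, 4.2], [0.26, 2.73], [-2.93, 2.93]. Speed limits (rad/s): [2.57, 2.57, 3.01, 3.14, 3.14, 3.14].

INTERFACE

Orientations are given as a unit quaternion [x, y, z, w].
In Python, from cell import env gives the robot as it stands.
- The arm moves only by the tool arm_command, never from a script. Its argument "increments" is a list of rows, each an object with "gripper": the finger opening in m, from 0 to 0.0854; "travel": the shift along the tool's x, y, z in m, a list of three; "twist": the turn, a rotation vector about the tool's x, y, z in degrees, a list of three. A call has 1 to 10 rows; each row shifts and turns the commanded pose from where the row before left it, along the tool's axes as they then stand; what a row does not reach is not made up. A row lasts 1/12 s, in which the tool goes at most 41.7 mm and 7.16 degrees, less where a joint would pass 70% of its speed; a pose out of reach is approached as far as the arm can. A call with a gripper value outside its range is refused whole. The fingers move at their own pace and stop on an object; the grip force is fixed at half the most. Time passes only in rows, so rows that do not move let the fingers close. It gives the time, the measured TCP pose, the force and the opening at its end, in the units of the state.
- env.state(): the state, without advancing time (a new reading comes with each control period).
- env.read_camera(name): name is "scene" or "top" or "wrist"; returns a dict with "image" (480x640x3 uint8, red, green, blue), "fx", "fy", "cx", "cy" (pixels), "distortion" ([k1, k2, p1, p2, k3] as OpenCV has them; the pictures are not rectified), "position" and "orientation" of the camera in the world; the wrist camera has in their place "tool_from_camera" (4x4, takes a point from camera to tool coordinates, whose origin is the TCP and whose axes are the tool frame's). Camera axes: x right, y down, z forward; pixel columns grow to the right and rows downward; lengths in m; the calibration is good to about 2 mm. A picture is of the moment at which its call begins: read the wrist's pose just before it. There is no depth.
- env.finish_job(): hands the job in, once; it reports no verdict.
The state is a dict: "t": time; "qpos": joint angles; "qvel": joint speeds; "joint_efforts": joint torques, N m; "position": TCP position; "tool_rot": TCP orientation; "force": force on the tool from outside, world axes, zero at the start; "moment": the same for the moment, N m; "grip_width": finger opening in m.
Only numpy, scipy, OpenCV 4.12 (cv2) and the standard library are available. Lean on these libraries where they do the work, as an engineer would, in place of code of your own. Each camera call takes 0.05 s, during which the arm holds its last target.

TASK

Give the optical table its test tap with the spring tapper: swing the sprung hammer arm back by its blue handle until the sear catches, and let go so that the sear alone holds it for a moment, the brass pin still standing out of the anvil. Then press the red trigger so that the hammer flies forward by itself and knocks the brass pin home into the steel anvil, and let the trigger come back up. Do not push the pin or the hammer home by hand, and leave the other things where they are.

Things in the scene. Friction and masses are not known exactly. Their poses are not given: they have to be found in the camera images.
- tapper: The impulse tapper, bolted down: black base plate 270 (x) x 330 (y) x 12 mm with a swinging hammer arm, a brass sear with a red trigger pad, and a steel anvil block with a brass pin. Origin at the centre of the plate's underside, z up; the arm's pivot is at x 100, y 10 mm. The tallest part is the blue handle (117 mm above the table); the others stay below 90 mm.
- pivot (a point): Centre of the hammer arm's vertical pivot axis, 50 mm above the table.
- handle (a point): On the axis of the arm's upright blue handle, a round post of 20 mm diameter from 57 to 117 mm above the table; this point is at 97 mm. It is 105 mm from the pivot axis and moves round it with the arm. Under it the grey arm (22 mm wide) has its top at 57 mm; the dark hammer head (32 mm diameter, 50 mm long across the arm) is 140 mm from the pivot, top at 66 mm.
- hammer (a joint): Angle of the hammer arm, rad. 0: its rest, head just touching the standing-out pin, the arm pointing at 210 degrees in the tapper frame (from its +x towards +y). Grows as the arm swings back, clockwise seen from above. A spring pulls it back to 0: from 0 rising to about 7 N at the handle. Swung past about 1.10 the sear catches; let go, it rests on the sear at 1.05. Stop at 1.2.
- trigger_top (a point): Centre of the top face of the round red trigger pad (44 mm diameter), 66 mm above the table when up. It lies 225 mm from the pivot, at 150 degrees in the tapper frame (the direction in which the caught arm points), beyond the arm's tip.
- trigger (a joint): How far the trigger and sear are pressed straight down, m: 0 up, stop at 0.015. A light spring (about 2 N) pushes it back up. A caught hammer is let go when it is pressed to about 0.008 to 0.011.
- pin (a joint): How far the brass pin has been driven into the anvil, m: 0 standing out, 0.014 fully home. It is stiff (about 6 N) and stays where it is left; the hammer released from the sear has enough swing to drive it home. After that the hammer swings back to about 0. Fingers must not push the pin.
- pin_cap (a point): Centre of the pin's brass cap face (24 mm diameter) that the hammer strikes, 50 mm above the table.
- sear (a point): Top of the brass sear tooth, 56 mm above the table when up, 174 mm from the pivot at about 153 degrees in the tapper frame. The arm's steel tongue (14 mm thick, ending 195 mm from the pivot) rides over the ramp in front of the tooth, which needs a few N more at the handle, pressing sear and trigger down; they snap up behind it once it has passed.
- anvil (a point): Centre of the top of the fixed steel anvil block (60 x 50 mm), 68 mm above the table.
- positioner_a: Bystander, to be left alone: black micro-positioner with steel knobs, 90 x 60 x 82 mm; origin at the centre of its underside.
- positioner_b: Bystander, to be left alone: second black micro-positioner, 90 x 60 x 82 mm; origin at the centre of its underside.
- objective: Bystander, to be left alone: dark upright lens barrel, 42 mm diameter, 62 mm high; origin at the centre of its underside.
- wafer_box: Bystander, to be left alone: flat blue round box, 110 mm diameter, 24 mm high; origin at the centre of its underside.
- cleaner: Bystander, to be left alone: closed amber bottle, 56 mm diameter, 130 mm high; origin at the centre of its underside.
- driver: Bystander, to be left alone: grey-handled screwdriver lying on the table, 170 mm long; origin on its underside.
- spare_head: Bystander, to be left alone: spare dark hammer head, an upright cylinder of 32 mm diameter and 40 mm height, standing on the tapper's base plate; origin at the centre of its underside.
- shim_block: Bystander, to be left alone: brass block 30 x 50 x 25 mm, lying on the tapper's base plate; origin at the centre of its underside.

How it is judged:
By the outcome, as a careful person would: the job done as asked, in the order asked, and still so for the second after the job is handed in, with the robot touching nothing.
It also fails if it takes over 48 s, if anything falls off the work surface, if the arm or the gripper's body presses on something with over 40 N, if the wrist force passes 120 N, or if a joint passes its speed limit or range.

## Working session

There is one attempt and no reset: what is moved stays moved. The work goes in short steps, Python scripts to look and compute and a tool call to move; the robot and the scene stay as the last step left them, time stands still between calls to the robot, and variables do not carry over. Pictures are saved under pics/ and viewed, and the job is handed in when it is done.

Besides the shell and the picture viewer there is one more tool, called after "Call:" as name([rows], argument=value, ...), one row to a line, values as JSON. arm_command: Moves the arm, as the interface text tells. Its arguments: {"type":"object","properties":{"increments":{"type":"array"}},"required":["increments"]}

```bash
ls; mkdir -p pics; python3 - <<'E'
from cell import env
import cv2,pickle
s=env.state();print(s)
for n in("scene","top","wrist"):
    c=env.read_camera(n);pickle.dump(c,open(f"pics/{n}0.pkl","wb"))
    cv2.imwrite(f"pics/{n}0.png",c["image"][:,:,::-1]);print({k:v for k,v in c.items() if k!="image"})
E
```

```text
pics
{'t': 0.0, 'qpos': array([ 1.19269679e+00,  5.28254415e-02,  1.40177248e+00,  1.08118585e-05,
        1.68859353e+00, -7.02773609e-02]), 'qvel': array([ 6.24294044e-04, -1.13166823e-03,  1.37160118e-03,  1.96164080e-03,
       -2.61333727e-04, -3.45935977e-05]), 'joint_efforts': array([-6.59165307e-04, -3.81674159e+01, -3.60180759e+01, -1.15206858e-04,
        6.39444392e-03, -1.26643442e-07]), 'position': array([0.15891422, 0.50004152, 0.23045425]), 'tool_rot': array([ 0.10785166,  0.69887732, -0.1089522 ,  0.69861859]), 'force': array([0.14216385, 0.08011757, 0.35574844]), 'moment': array([-0.00405495,  0.0247248 ,  0.01615551]), 'grip_width': 0.08549037353907893}
{'fx': 473.60722218857785, 'fy': 473.60722218857785, 'cx': 324.37541573834795, 'cy': 237.4910403926279, 'distortion': array([-0.01263974,  0.        ,  0.        ,  0.        ,  0.        ]), 'position': array([ 1.10624286, -0.07054109,  0.82292987]), 'orientation': array([ 0.72140143,  0.61504178, -0.20363512, -0.24461465])}
{'fx': 514.6806908087245, 'fy': 514.6806908087245, 'cx': 316.7264896402685, 'cy': 241.37353475016138, 'distortion': array([-0.07345178,  0.        ,  0.        ,  0.        ,  0.        ]), 'position': array([ 0.41496198, -0.00705068,  1.39842479]), 'orientation': array([-0.70312144,  0.70875193, -0.03055396,  0.04855299])}
{'fx': 417.7819975908439, 'fy': 417.7819975908439, 'cx': 317.15178735022937, 'cy': 242.83322489276014, 'distortion': array([-0.01292993,  0.        ,  0.        ,  0.        ,  0.        ]), 'tool_from_camera': array([[-3.74384970e-04, -3.13885297e-01,  9.49460836e-01,
        -1.41558980e-01],
       [ 9.99999926e-01, -3.82566711e-05,  3.81665806e-04,
        -1.01144064e-03],
       [-8.34760742e-05,  9.49460909e-01,  3.13885289e-01,
        -8.02013804e-02],
       [ 0.00000000e+00,  0.00000000e+00,  0.00000000e+00,
         1.00000000e+00]])}
```

View pics/top0.png

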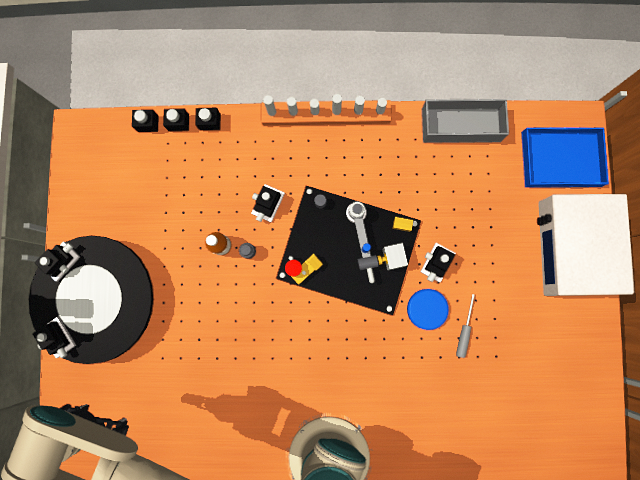

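View pics/scene0.png

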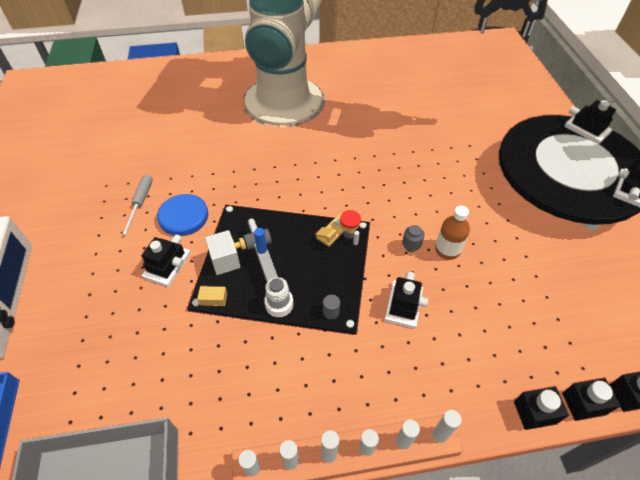

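Top view: red pad at (293,268), blue handle at (366,248), pivot at (356,212), anvil at (396,256). The scene view shows pad at (350,218) and handle at (261,240). Next I measure them.

```bash
cat > h.py <<'E'
import numpy as np,cv2,pickle
from scipy.spatial.transform import Rotation as R
def ray(c,uv):
    K=np.array([[c["fx"],0,c["cx"]],[0,c["fy"],c["cy"]],[0,0,1]])
    p=cv2.undistortPoints(np.array([[uv]],float),K,c["distortion"])[0,0]
    if "position" in c: return np.array(c["position"]),R.from_quat(c["orientation"]).apply([p[0],p[1],1])
    T=c["T"]@c["tool_from_camera"]; return T[:3,3],T[:3,:3]@np.array([p[0],p[1],1])
def onz(c,uv,z):
    o,d=ray(c,uv);return o+d*(z-o[2])/d[2]
def tri(r1,r2):
    (a,u),(b,v)=r1,r2
    t=np.linalg.lstsq(np.stack([u,-v],1),b-a,rcond=None)[0]
    p,q=a+u*t[0],b+v*t[1];return (p+q)/2,np.linalg.norm(p-q)
def blobs(im,lo,hi,roi,mina=8):
    h=cv2.cvtColor(im,cv2.COLOR_RGB2HSV);m=cv2.inRange(h,np.array(lo),np.array(hi))
    k=np.zeros_like(m);x0,y0,x1,y1=roi;k[y0:y1,x0:x1]=m[y0:y1,x0:x1]
    n,l,s,c=cv2.connectedComponentsWithStats(k)
    return [(c[i].round(1),s[i].tolist()) for i in range(1,n) if s[i,4]>=mina],l
E
python3 - <<'E'
from h import *
t=pickle.load(open("pics/top0.pkl","rb"));s=pickle.load(open("pics/scene0.pkl","rb"))
for nm,c,roi in(("top",t,(270,180,430,320)),("scene",s,(190,200,380,330))):
    for col,lo,hi in(("red",(0,170,120),(4,255,255)),("blue",(105,120,60),(130,255,255)),("white",(0,0,170),(180,40,255)),("brass",(17,120,120),(32,255,255))):
        b,_=blobs(c["image"],lo,hi,roi)
        for x in b:
            print(nm,col,x, onz(c,x[0],{"red":.066,"blue":.1,"white":.068 ,"brass":.05}[col]).round(4), onz(c,x[0],.012).round(4))
for n,c,r in(("t",t,(260,170,430,330)),("s",s,(185,195,385,335))):
    im=c["image"][r[1]:r[3],r[0]:r[2]];im=cv2.resize(im,None,fx=4 if n=="s" else 4,fy=4,interpolation=cv2.INTER_CUBIC)
    cv2.imwrite(f"pics/z{n}.png",im[:600,:800,::-1])
E
```

```text
top red (array([292.8, 267.5]), [285, 260, 17, 16, 220]) [0.4973 0.089  0.066 ] [0.5006 0.0929 0.012 ]
top blue (array([366.1, 247.5]), [362, 243, 9, 10, 67]) [ 0.5443 -0.0993  0.1   ] [ 0.5531 -0.1056  0.012 ]
top blue (array([419.3, 305.4]), [407, 289, 23, 31, 604]) [ 0.3975 -0.2301  0.1   ] [ 0.3963 -0.2452  0.012 ]
top white (array([276.4, 201.6]), [270, 187, 15, 35, 83]) [0.671  0.1319 0.068 ] [0.6818 0.1377 0.012 ]
top white (array([308.9, 191. ]), [307, 189, 5, 5, 20]) [0.6984 0.0461 0.068 ] [0.7103 0.0484 0.012 ]
top white (array([357.8, 222.2]), [346, 202, 21, 46, 375]) [ 0.614  -0.0811  0.068 ] [ 0.6224 -0.0843  0.012 ]
top white (array([414.5, 223.2]), [413, 221, 4, 5, 16]) [ 0.6099 -0.2289  0.068 ] [ 0.6181 -0.2382  0.012 ]
top white (array([395.7, 255.8]), [384, 243, 24, 26, 428]) [ 0.5252 -0.1778  0.068 ] [ 0.5298 -0.185   0.012 ]
top white (array([365. , 254.6]), [362, 252, 8, 6, 29]) [ 0.529  -0.0985  0.068 ] [ 0.5338 -0.1023  0.012 ]
top white (array([426.1, 266. ]), [421, 253, 9, 27, 96]) [ 0.498  -0.2558  0.068 ] [ 0.5015 -0.2663  0.012 ]
top white (array([290.2, 2
[... 1654 characters left out ...]
 0.6417 -0.0817  0.068 ] [ 0.6072 -0.0825  0.012 ]
scene white (array([195.3, 301.9]), [193, 299, 5, 6, 19]) [ 0.6513 -0.2279  0.068 ] [ 0.6175 -0.2396  0.012 ]
scene white (array([349.9, 323.2]), [347, 320, 7, 7, 40]) [0.7369 0.0405 0.068 ] [0.7095 0.0487 0.012 ]
scene brass (array([338.1, 216.2]), [335, 213, 6, 6, 16]) [0.4784 0.0666 0.05  ] [0.4476 0.0733 0.012 ]
scene brass (array([331.4, 232.5]), [316, 219, 42, 27, 443]) [0.5193 0.0452 0.05  ] [0.4904 0.0508 0.012 ]
scene brass (array([240.1, 243.4]), [234, 238, 12, 11, 89]) [ 0.5181 -0.1423  0.05  ] [ 0.4892 -0.1458  0.012 ]
scene brass (array([212. , 295.2]), [197, 286, 30, 20, 531]) [ 0.6308 -0.2008  0.05  ] [ 0.6075 -0.2072  0.012 ]
```

View pics/zt.png

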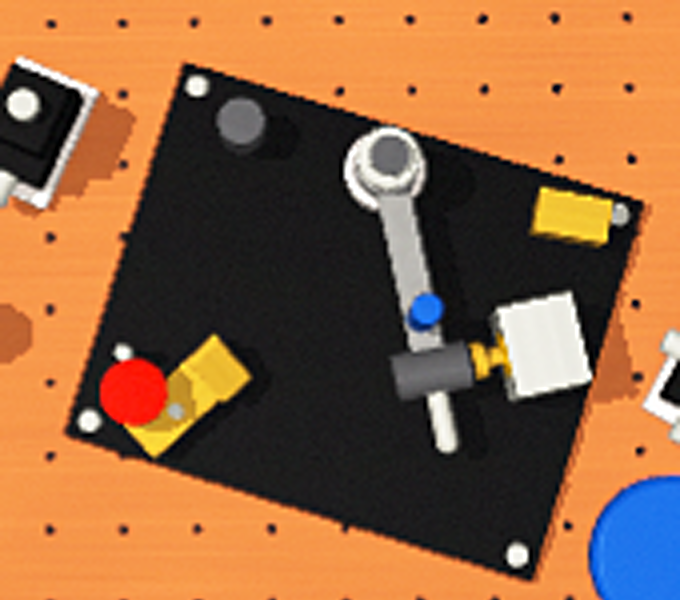

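View pics/zs.png

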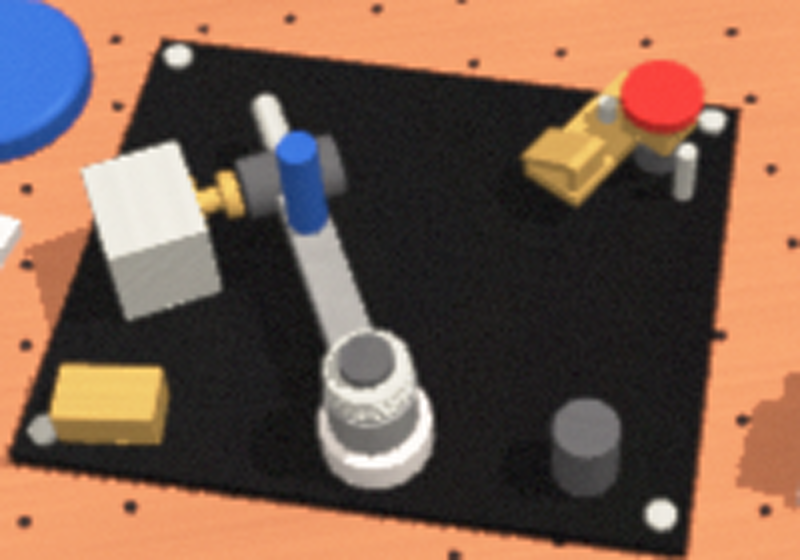

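```bash
cat > plan.py <<'E'
from h import *
t=pickle.load(open("pics/top0.pkl","rb"))
P=[onz(t,u,.0135)[:2] for u in((308.9,191),(414.5,223.2),(281.9,275),(388.9,308.5))]
cen=np.mean(P,0);ydir=(P[0]-P[1]+P[2]-P[3]);yaw=np.arctan2(-ydir[0],ydir[1])
r=lambda a:np.array([np.cos(a),np.sin(a)])
piv=cen+.1*r(yaw)+.01*r(yaw+np.pi/2)
def handle(q):
    a=np.radians(210)+yaw-q; return piv+.105*r(a),a
trig=piv+.225*r(np.radians(150)+yaw)
E
python3 - <<'E'
from plan import *
from cell import env
print(cen,np.degrees(yaw),piv,trig)
s=env.state();M=R.from_quat(s["tool_rot"]).as_matrix();print(s["position"],M.round(4))
for q in(0,.3,.6,.9,1.05,1.14):
    h,a=handle(q);print(q,h.round(4),"tangent(dir of growth)",np.degrees(a-np.pi/2).round(1))
print("toolY az",np.degrees(np.arctan2(M[1,1],M[0,1])))
# height check of handle: tri
s0=pickle.load(open("pics/scene0.pkl","rb"))
print(tri(ray(t,(366.1,247.5)),ray(s0,(260.1,239.8))),tri(ray(t,(292.8,267.5)),ray(s0,(350.2,218.7))))
E
```

```text
[ 0.54931309 -0.05775213] -17.802307587066494 [ 0.64758214 -0.07880433] [0.49645172 0.08788279]
[0.15894244 0.50012221 0.23064742] [[-5.00e-04  3.03e-01  9.53e-01]
 [-1.10e-03  9.53e-01 -3.03e-01]
 [-1.00e+00 -1.20e-03 -1.00e-04]]
0 [ 0.545 -0.101] tangent(dir of growth) 102.2
0.3 [ 0.543  -0.0697] tangent(dir of growth) 85.0
0.6 [ 0.5504 -0.0392] tangent(dir of growth) 67.8
0.9 [ 0.5664 -0.0122] tangent(dir of growth) 50.6
1.05 [ 0.5773 -0.0008] tangent(dir of growth) 42.0
1.14 [0.5846 0.0052] tangent(dir of growth) 36.9
toolY az 72.36455681601342
(array([ 0.54535314, -0.10003504,  0.08933708]), np.float64(0.00013235727050855335)) (array([0.49752296, 0.08891562, 0.06044019]), np.float64(0.0009694738265343051))
```

Call:
arm_command([
  {"gripper":0.05,"travel":[0,-0.0228,0.0275],"twist":[0,0,0]},
  {"gripper":0.05,"travel":[0,-0.0228,0.0275],"twist":[0,0,0]},
  {"gripper":0.05,"travel":[0,-0.0228,0.0275],"twist":[0,0,0]},
  {"gripper":0.05,"travel":[0,-0.0228,0.0275],"twist":[0,0,0]},
  {"gripper":0.05,"travel":[0,-0.0228,0.0275],"twist":[0,0,0]},
  {"gripper":0.05,"travel":[0,-0.0228,0.0275],"twist":[0,0,0]},
  {"gripper":0.05,"travel":[0,-0.0228,0.0275],"twist":[0,0,0]},
  {"gripper":0.05,"travel":[0,-0.0228,0.0275],"twist":[0,0,0]},
  {"gripper":0.05,"travel":[0,-0.0228,0.0275],"twist":[0,0,0]},
  {"gripper":0.05,"travel":[0,-0.0228,0.0275],"twist":[0,0,0]},
])

```text
t: 0.98
position: [0.3525, 0.1981, 0.2312]
tool_rot: [0.108, 0.699, -0.108, 0.699]
force: [1.1, 1.0, 0.3]
grip_width: 0.0498
```

Call:
arm_command([
  {"gripper":0.05,"travel":[0,-0.0228,0.0275],"twist":[0,0,0]},
  {"gripper":0.05,"travel":[0,-0.0228,0.0275],"twist":[0,0,0]},
  {"gripper":0.05,"travel":[0,-0.0228,0.0275],"twist":[0,0,0]},
  {"gripper":0.05,"travel":[0,-0.0228,0.0275],"twist":[0,0,0]},
  {"gripper":0.05,"travel":[0,-0.0228,0.0275],"twist":[0,0,0]},
  {"gripper":0.05,"travel":[0,-0.0228,0.0275],"twist":[0,0,0]},
  {"gripper":0.05,"travel":[0,-0.0228,0.0275],"twist":[0,0,0]},
  {"gripper":0.05,"travel":[0,-0.0228,0.0275],"twist":[0,0,0]},
  {"gripper":0.05,"travel":[0,0,0],"twist":[0,0,0]},
  {"gripper":0.05,"travel":[0,0,0],"twist":[0,0,0]},
])

```text
t: 1.82
position: [0.5066, -0.042, 0.2303]
tool_rot: [0.109, 0.699, -0.109, 0.698]
force: [-0.8, -0.2, -0.8]
grip_width: 0.05
```

Call:
arm_command([
  {"gripper":0.05,"travel":[0,0,0],"twist":[-6,0,0]},
  {"gripper":0.05,"travel":[0,0,0],"twist":[-6,0,0]},
  {"gripper":0.05,"travel":[0,0,0],"twist":[-6,0,0]},
  {"gripper":0.05,"travel":[0,0,0],"twist":[-6,0,0]},
  {"gripper":0.05,"travel":[0,0,0],"twist":[-6,0,0]},
  {"gripper":0.05,"travel":[0,0,0],"twist":[0,0,0]},
  {"gripper":0.05,"travel":[0,0,0],"twist":[0,0,0]},
])

```text
t: 2.4
position: [0.5061, -0.0399, 0.2314]
tool_rot: [-0.075, 0.703, 0.076, 0.703]
force: [-0.6, 0.6, 0.1]
grip_width: 0.0497
```

```bash
cat >> plan.py <<'E'
def rep():
    from cell import env
    s=env.state();M=R.from_quat(s["tool_rot"]).as_matrix()
    print("t",round(s["t"],2),s["position"].round(4),"az",np.degrees(np.arctan2(M[1,1],M[0,1])).round(1),"F",s["force"].round(1),"w",s["grip_width"],"q6",s["qpos"][5].round(2),"tilt",M[2].round(3))
    return s,M
E
python3 - <<'E'
from plan import *
from cell import env
s,M=rep();h,a=handle(0)
print(M.T@(np.array([*h,.08])-s["position"]))
T=np.eye(4);T[:3,:3]=M;T[:3,3]=s["position"]
c=env.read_camera("wrist");c["T"]=T;cv2.imwrite("pics/w1.png",c["image"][:,:,::-1])
E
```

```text
t 2.4 [ 0.5061 -0.0399  0.2314] az 102.3 F [-0.6  0.6  0.1] w 0.049741239605967616 q6 -1.94 tilt [-1.  0.  0.]
[ 0.15137718 -0.06802279  0.02495593]
```

View pics/w1.png

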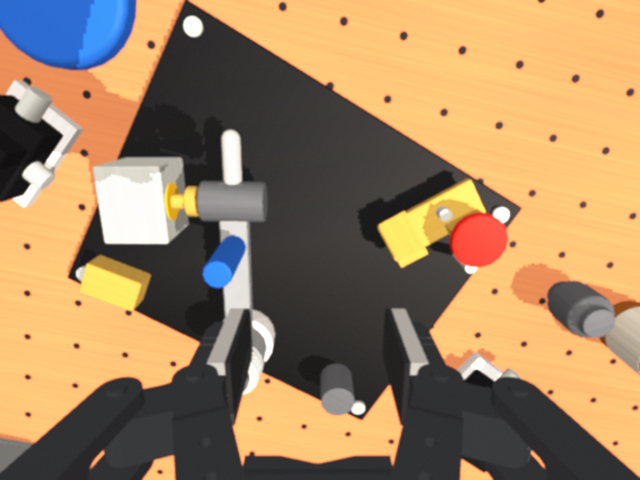

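The wrist view shows the handle top at (217,275), with the arm aligned to the tool's z and its position as calculated. The anvil and pin are to its left.

Call:
arm_command([
  {"gripper":0.05,"travel":[0,-0.017,0.006],"twist":[0,0,0]},
  {"gripper":0.05,"travel":[0,-0.017,0.006],"twist":[0,0,0]},
  {"gripper":0.05,"travel":[0,-0.017,0.006],"twist":[0,0,0]},
  {"gripper":0.05,"travel":[0,-0.017,0.007],"twist":[0,0,0]},
  {"gripper":0.05,"travel":[0.025,0,0],"twist":[0,0,0]},
  {"gripper":0.05,"travel":[0.025,0,0],"twist":[0,0,0]},
  {"gripper":0.05,"travel":[0.025,0,0],"twist":[0,0,0]},
  {"gripper":0.05,"travel":[0.015,0,0],"twist":[0,0,0]},
  {"gripper":0.05,"travel":[0,0,0],"twist":[0,0,0]},
  {"gripper":0.05,"travel":[0,0,0],"twist":[0,0,0]},
])

```text
t: 3.28
position: [0.5451, -0.1014, 0.141]
tool_rot: [-0.075, 0.704, 0.076, 0.703]
force: [1.5, 0.0, -0.0]
grip_width: 0.0496
```

```bash
python3 - <<'E'
from plan import *
from cell import env
s,M=rep();h,a=handle(0)
print(M.T@(np.array([*h,.08])-s["position"]))
for n in("wrist","scene"):
    c=env.read_camera(n);im=c["image"]
    if n=="scene": im=cv2.resize(im[130:340,150:430],None,fx=2.8,fy=2.8)
    cv2.imwrite(f"pics/{n}2.png",im[:,:,::-1])
E
```

```text
t 3.28 [ 0.5451 -0.1014  0.141 ] az 102.3 F [ 1.5  0.  -0. ] w 0.04964776601592313 q6 -2.04 tilt [-1.     0.001 -0.001]
[6.10384478e-02 4.23751051e-04 3.69358854e-05]
```

View pics/wrist2.png

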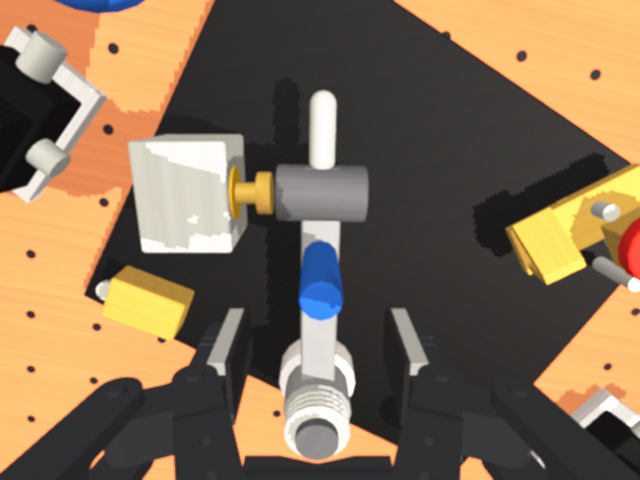

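View pics/scene2.png

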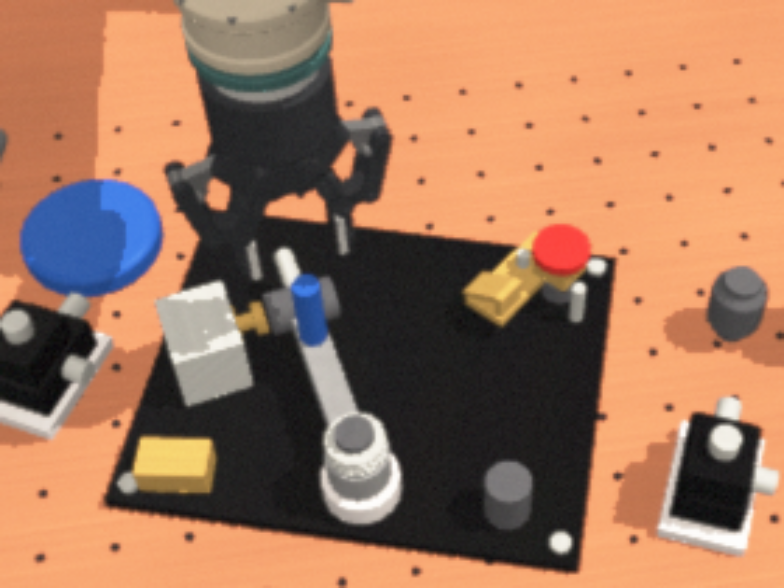

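The wrist view shows the handle centred between the fingers at x≈320. I lower, then close loosely around it.

Call:
arm_command([
  {"gripper":0.05,"travel":[0.02,0,0],"twist":[0,0,0]},
  {"gripper":0.05,"travel":[0.02,0,0],"twist":[0,0,0]},
  {"gripper":0.05,"travel":[0.015,0,0],"twist":[0,0,0]},
  {"gripper":0.05,"travel":[0.008,0,0],"twist":[0,0,0]},
  {"gripper":0.034,"travel":[0,0,0],"twist":[0,0,0]},
  {"gripper":0.034,"travel":[0,0,0],"twist":[0,0,0]},
  {"gripper":0.034,"travel":[0,0,0],"twist":[0,0,0]},
])

```text
t: 3.97
position: [0.5464, -0.102, 0.0802]
tool_rot: [-0.076, 0.702, 0.076, 0.704]
force: [0.5, 0.6, 0.6]
grip_width: 0.0341
```

```bash
python3 - <<'E'
from plan import *
s,M=rep()
# plan rows: 20 rows from q0 to q1, tool centre leads so trailing pad (17-10=7mm behind) contacts
def pose(q,off=0.007):
    h,a=handle(q);tn=r(a-np.pi/2);return h+tn*off,np.degrees(a-np.pi/2)
qs=np.linspace(0,1.14,21);
p=s["position"][:2];az=np.degrees(np.arctan2(M[1,1],M[0,1]))
for q in qs:
    n,na=pose(q);d=n-p;yv=r(np.radians(az));zv=r(np.radians(az-90))
    print(q.round(3),"y",(d@yv*1e3).round(1),"z",(d@zv*1e3).round(1),"tw",round(az-na,2));p,az=n,na
E
```

```text
t 3.97 [ 0.5464 -0.102   0.0802] az 102.4 F [0.5 0.6 0.6] w 0.03412880375216241 q6 -2.04 tilt [-1.    -0.001  0.003]
0.0 y 8.3 z -1.2 tw 0.16
0.057 y 6.0 z 0.6 tw 3.27
0.114 y 6.0 z 0.6 tw 3.27
0.171 y 6.0 z 0.6 tw 3.27
0.228 y 6.0 z 0.6 tw 3.27
0.285 y 6.0 z 0.6 tw 3.27
0.342 y 6.0 z 0.6 tw 3.27
0.399 y 6.0 z 0.6 tw 3.27
0.456 y 6.0 z 0.6 tw 3.27
0.513 y 6.0 z 0.6 tw 3.27
0.57 y 6.0 z 0.6 tw 3.27
0.627 y 6.0 z 0.6 tw 3.27
0.684 y 6.0 z 0.6 tw 3.27
0.741 y 6.0 z 0.6 tw 3.27
0.798 y 6.0 z 0.6 tw 3.27
0.855 y 6.0 z 0.6 tw 3.27
0.912 y 6.0 z 0.6 tw 3.27
0.969 y 6.0 z 0.6 tw 3.27
1.026 y 6.0 z 0.6 tw 3.27
1.083 y 6.0 z 0.6 tw 3.27
1.14 y 6.0 z 0.6 tw 3.27
```

Call:
arm_command([
  {"gripper":0.034,"travel":[0,0.004,-0.0005],"twist":[0,0,0]},
  {"gripper":0.034,"travel":[0,0.004,-0.0005],"twist":[0,0,0]},
  {"gripper":0.034,"travel":[0,0.006,0.0006],"twist":[3.27,0,0]},
  {"gripper":0.034,"travel":[0,0.006,0.0006],"twist":[3.27,0,0]},
  {"gripper":0.034,"travel":[0,0.006,0.0006],"twist":[3.27,0,0]},
  {"gripper":0.034,"travel":[0,0.006,0.0006],"twist":[3.27,0,0]},
  {"gripper":0.034,"travel":[0,0.006,0.0006],"twist":[3.27,0,0]},
  {"gripper":0.034,"travel":[0,0,0],"twist":[0,0,0]},
])

```text
t: 4.63
position: [0.5429, -0.0632, 0.079]
tool_rot: [0.025, 0.706, -0.025, 0.707]
force: [-0.9, -2.6, 1.0]
grip_width: 0.034
```

```bash
cat >> plan.py <<'E'
def look(tag):
    from cell import env
    s,M=rep();c=env.read_camera("wrist");cv2.imwrite(f"pics/w{tag}.png",c["image"][:,:,::-1])
    v=s["position"][:2]-piv;az=np.degrees(np.arctan2(M[1,1],M[0,1]))
    a=np.arctan2(v[1],v[0]);print("tool polar r",np.linalg.norm(v).round(4),"q_tool",((np.radians(210)+yaw-a+np.pi)%(2*np.pi)-np.pi).round(3))
E
python3 -c "
from plan import *
look('3')"
```

```text
t 4.63 [ 0.5429 -0.0632  0.079 ] az 86.0 F [-0.9 -2.6  1. ] w 0.034010998807952414 q6 -1.68 tilt [-1.    -0.     0.001]
tool polar r 0.1058 q_tool 0.36
```

View pics/w3.png

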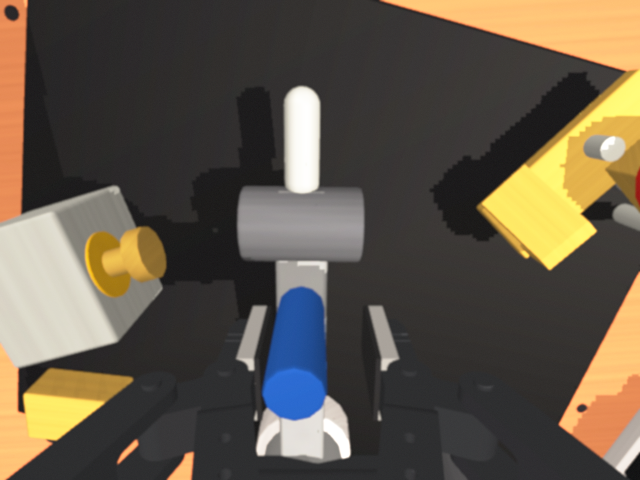

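The wrist view shows the arm swinging, with the handle (297,390) on the left pad and the pin cap free at (148,253). Continuing.

Call:
arm_command([
  {"gripper":0.034,"travel":[0,0.006,0.0006],"twist":[3.27,0,0]},
  {"gripper":0.034,"travel":[0,0.006,0.0006],"twist":[3.27,0,0]},
  {"gripper":0.034,"travel":[0,0.006,0.0006],"twist":[3.27,0,0]},
  {"gripper":0.034,"travel":[0,0.006,0.0006],"twist":[3.27,0,0]},
  {"gripper":0.034,"travel":[0,0.006,0.0006],"twist":[3.27,0,0]},
  {"gripper":0.034,"travel":[0,0.006,0.0006],"twist":[3.27,0,0]},
  {"gripper":0.034,"travel":[0,0.006,0.0006],"twist":[3.27,0,0]},
  {"gripper":0.034,"travel":[0,0.006,0.0006],"twist":[3.27,0,0]},
  {"gripper":0.034,"travel":[0,0.006,0.0006],"twist":[3.27,0,0]},
  {"gripper":0.034,"travel":[0,0,0],"twist":[0,0,0]},
])

```text
t: 5.52
position: [0.5635, -0.0148, 0.0788]
tool_rot: [0.203, 0.677, -0.204, 0.677]
force: [-3.3, -2.6, 3.4]
grip_width: 0.0341
```

```bash
python3 -c "
from plan import *
look('4')"
```

```text
t 5.52 [ 0.5635 -0.0148  0.0788] az 56.6 F [-3.3 -2.6  3.4] w 0.034105892595831876 q6 -1.08 tilt [-1.    -0.001  0.   ]
tool polar r 0.1057 q_tool 0.863
```

View pics/w4.png

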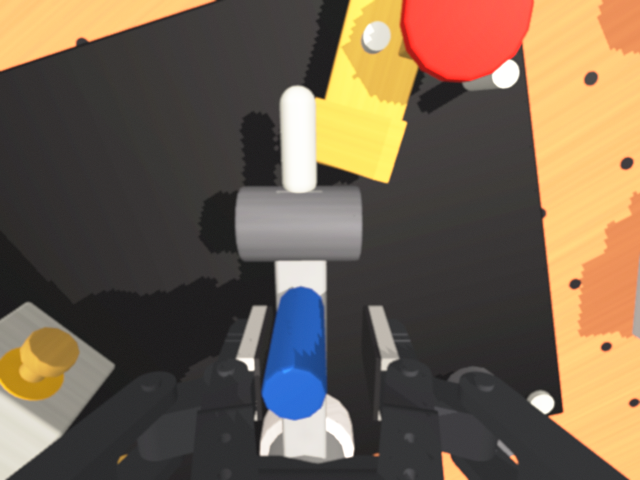

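The tongue is at the ramp's edge (310,140), so q is about 0.8. Pushing on past 1.10.

Call:
arm_command([
  {"gripper":0.034,"travel":[0,0.006,0.0006],"twist":[3.27,0,0]},
  {"gripper":0.034,"travel":[0,0.006,0.0006],"twist":[3.27,0,0]},
  {"gripper":0.034,"travel":[0,0.006,0.0006],"twist":[3.27,0,0]},
  {"gripper":0.034,"travel":[0,0.006,0.0006],"twist":[3.27,0,0]},
  {"gripper":0.034,"travel":[0,0.006,0.0006],"twist":[3.27,0,0]},
  {"gripper":0.034,"travel":[0,0.003,0.0003],"twist":[1.6,0,0]},
  {"gripper":0.034,"travel":[0,0,0],"twist":[0,0,0]},
  {"gripper":0.034,"travel":[0,0,0],"twist":[0,0,0]},
])

```text
t: 6.23
position: [0.5866, 0.0074, 0.0784]
tool_rot: [0.305, 0.638, -0.306, 0.637]
force: [-6.6, -2.5, 4.1]
grip_width: 0.034
```

```bash
python3 -c "
from plan import *
look('5')"
```

```text
t 6.23 [0.5866 0.0074 0.0784] az 38.8 F [-6.6 -2.5  4.1] w 0.03400248226439868 q6 -0.73 tilt [-1.    -0.002 -0.001]
tool polar r 0.1056 q_tool 1.168
```

View pics/w5.png

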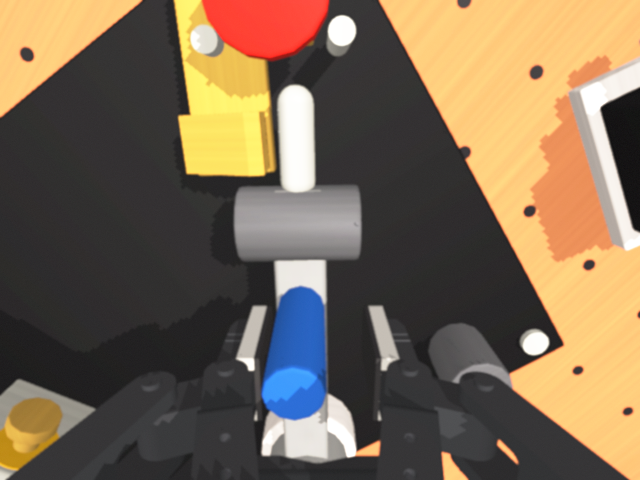

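The tongue (297,140) is just past the tooth edge (272,140). I go 3 mm further to be sure, then back slowly so the sear takes it.

Call:
arm_command([
  {"gripper":0.034,"travel":[0,0.003,0.0003],"twist":[1.5,0,0]},
  {"gripper":0.034,"travel":[0,0,0],"twist":[0,0,0]},
  {"gripper":0.034,"travel":[0,0,0],"twist":[0,0,0]},
  {"gripper":0.034,"travel":[0,-0.003,0.0],"twist":[0,0,0]},
  {"gripper":0.034,"travel":[0,-0.003,0.0],"twist":[0,0,0]},
  {"gripper":0.034,"travel":[0,-0.003,0.0],"twist":[0,0,0]},
  {"gripper":0.034,"travel":[0,-0.003,0.0],"twist":[0,0,0]},
  {"gripper":0.034,"travel":[0,-0.003,0.0],"twist":[0,0,0]},
  {"gripper":0.034,"travel":[0,0,0],"twist":[0,0,0]},
])

```text
t: 7.03
position: [0.5777, 0.0005, 0.0783]
tool_rot: [0.315, 0.633, -0.314, 0.633]
force: [-0.5, 0.8, -0.6]
grip_width: 0.0339
```

```bash
python3 -c "
from plan import *
look('6')"
```

```text
t 7.03 [5.777e-01 5.000e-04 7.830e-02] az 37.2 F [-0.5  0.8 -0.6] w 0.033859329089715916 q6 -0.71 tilt [-1.  0. -0.]
tool polar r 0.1057 q_tool 1.061
```

View pics/w6.png

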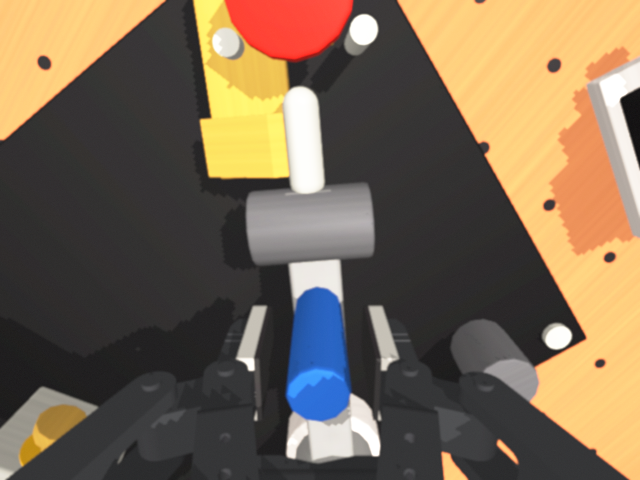

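Caught: the handle stands free between the pads, the force is about 0 and the tongue rests on the tooth. I open and rise.

Call:
arm_command([
  {"gripper":0.05,"travel":[0,0,0],"twist":[0,0,0]},
  {"gripper":0.05,"travel":[0,0,0],"twist":[0,0,0]},
  {"gripper":0.05,"travel":[-0.02,0,0],"twist":[0,0,0]},
  {"gripper":0.05,"travel":[-0.025,0,0],"twist":[0,0,0]},
  {"gripper":0.05,"travel":[-0.025,0,0],"twist":[0,0,0]},
  {"gripper":0.05,"travel":[-0.015,0,0],"twist":[0,0,0]},
  {"gripper":0.0,"travel":[0,0,0],"twist":[0,0,0]},
  {"gripper":0.0,"travel":[0,0,0],"twist":[0,0,0]},
])

```text
t: 7.75
position: [0.5784, 0.0008, 0.1637]
tool_rot: [0.315, 0.633, -0.314, 0.634]
force: [-0.2, 0.7, -0.2]
grip_width: 0.0266
```

```bash
python3 - <<'E'
from plan import *
from cell import env
look('7')
s,M=rep();print(M.T@(np.array([*trig,.066])-s["position"]))
c=env.read_camera("scene");im=c["image"];cv2.imwrite("pics/s7.png",cv2.resize(im[130:340,150:430],None,fx=2.8,fy=2.8)[:,:,::-1])
E
```

```text
t 7.75 [0.5784 0.0008 0.1637] az 37.2 F [-0.2  0.7 -0.2] w 0.02659929056932063 q6 -0.71 tilt [-1.     0.001  0.001]
tool polar r 0.1054 q_tool 1.068
t 7.8 [0.5777 0.0008 0.1622] az 37.1 F [-0.1 -0.4  0. ] w 0.019458836275887348 q6 -0.71 tilt [-1.    -0.001 -0.001]
[ 0.09635278 -0.01209809 -0.11842472]
```

View pics/s7.png

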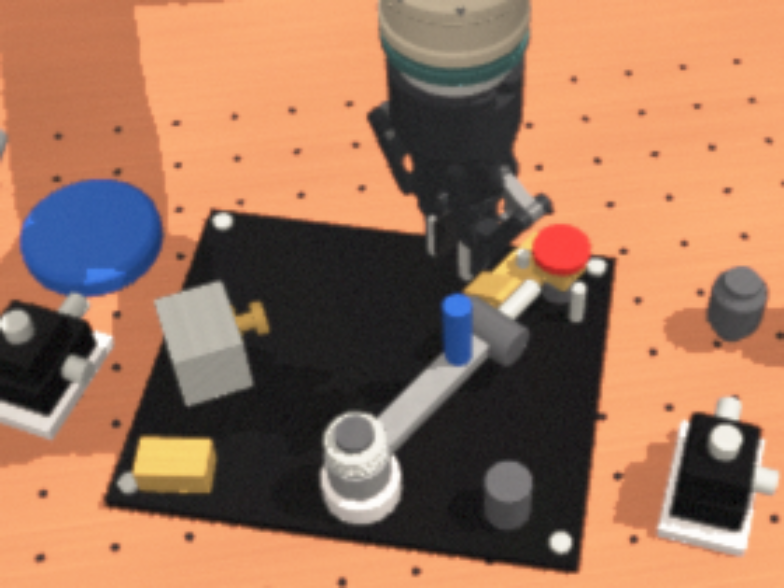

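View pics/w7.png

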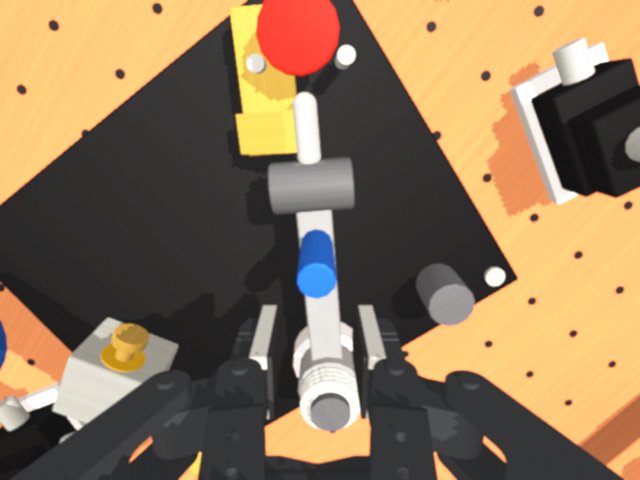

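The sear alone holds the arm and the pin still stands out at (255,320). Now over the trigger with closed fingers.

Call:
arm_command([
  {"gripper":0.0,"travel":[0,-0.003,-0.03],"twist":[0,0,0]},
  {"gripper":0.0,"travel":[0,-0.003,-0.03],"twist":[0,0,0]},
  {"gripper":0.0,"travel":[0,-0.003,-0.03],"twist":[0,0,0]},
  {"gripper":0.0,"travel":[0,-0.003,-0.03],"twist":[0,0,0]},
  {"gripper":0.0,"travel":[0,0,0],"twist":[0,0,0]},
  {"gripper":0.0,"travel":[0.03,0,0],"twist":[0,0,0]},
  {"gripper":0.0,"travel":[0.03,0,0],"twist":[0,0,0]},
  {"gripper":0.0,"travel":[0.02,0,0],"twist":[0,0,0]},
  {"gripper":0.0,"travel":[0,0,0],"twist":[0,0,0]},
  {"gripper":0.0,"travel":[0,0,0],"twist":[0,0,0]},
])

```text
t: 8.68
position: [0.495, 0.0888, 0.0817]
tool_rot: [0.314, 0.634, -0.316, 0.632]
force: [-0.3, 0.5, 1.6]
grip_width: 0.0
```

```bash
python3 - <<'E'
from plan import *
from cell import env
look('8')
s,M=rep();print(M.T@(np.array([*trig,.066])-s["position"]))
c=env.read_camera("scene");im=c["image"];cv2.imwrite("pics/s8.png",cv2.resize(im[130:340,150:430],None,fx=2.8,fy=2.8)[:,:,::-1])
E
```

```text
t 8.68 [0.495  0.0888 0.0817] az 37.1 F [-0.3  0.5  1.6] w 2.551919376200997e-05 q6 -0.54 tilt [-1.    -0.003 -0.002]
tool polar r 0.2267 q_tool 1.045
t 8.73 [0.4961 0.0889 0.0835] az 37.1 F [0.4 0.3 0.7] w 0.0004811582797549859 q6 -0.54 tilt [-1. -0. -0.]
[ 0.01747741 -0.00036534  0.0010282 ]
```

View pics/s8.png

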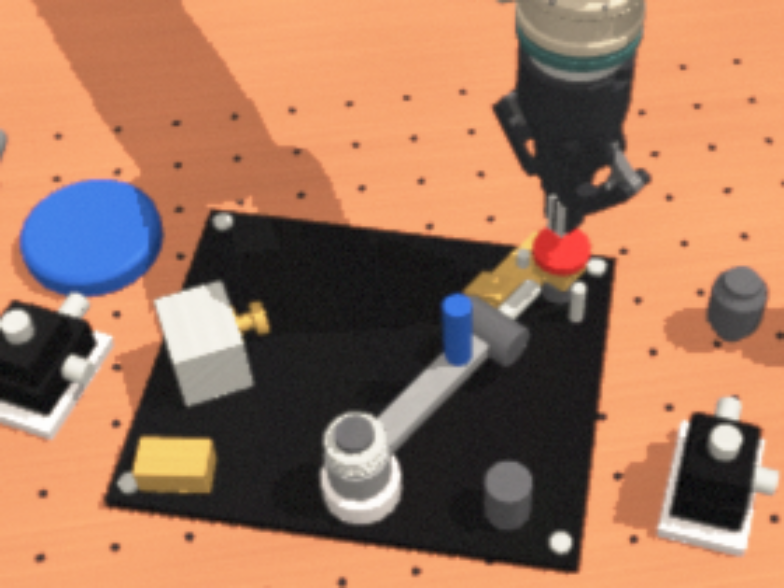

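View pics/w8.png

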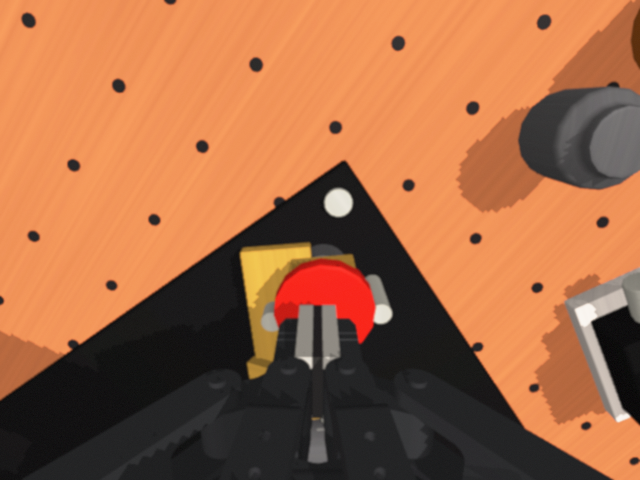

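The closed fingers are over the pad centre and the hammer is still caught. Press to about 13 mm.

Call:
arm_command([
  {"gripper":0.0,"travel":[0.014,0,0],"twist":[0,0,0]},
  {"gripper":0.0,"travel":[0.005,0,0],"twist":[0,0,0]},
  {"gripper":0.0,"travel":[0.005,0,0],"twist":[0,0,0]},
  {"gripper":0.0,"travel":[0.005,0,0],"twist":[0,0,0]},
  {"gripper":0.0,"travel":[0,0,0],"twist":[0,0,0]},
  {"gripper":0.0,"travel":[0,0,0],"twist":[0,0,0]},
  {"gripper":0.0,"travel":[0,0,0],"twist":[0,0,0]},
  {"gripper":0.0,"travel":[0,0,0],"twist":[0,0,0]},
])

```text
t: 9.45
position: [0.4961, 0.0891, 0.0548]
tool_rot: [0.315, 0.633, -0.315, 0.633]
force: [-1.6, -0.3, 2.6]
grip_width: -0.0001
```

```bash
python3 - <<'E'
from plan import *
from cell import env
rep()
c=env.read_camera("scene");im=c["image"];cv2.imwrite("pics/s9.png",cv2.resize(im[130:340,150:430],None,fx=2.8,fy=2.8)[:,:,::-1])
E
```

```text
t 9.45 [0.4961 0.0891 0.0548] az 37.1 F [-1.6 -0.3  2.6] w -9.657570650360387e-05 q6 -0.54 tilt [-1.  0.  0.]
```

View pics/s9.png

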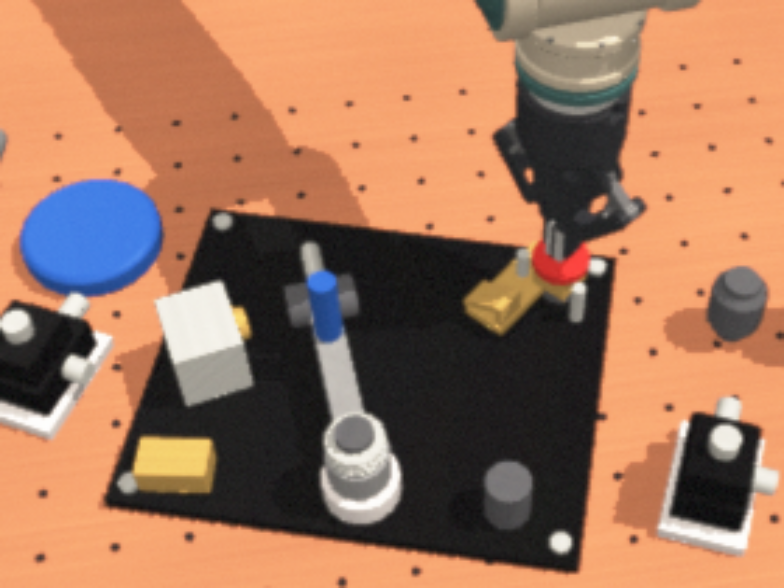

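The hammer has flown: the pin cap is close to the anvil at (243,322) and the hammer is rebounding. Now I let the trigger up and rise.

Call:
arm_command([
  {"gripper":0.0,"travel":[-0.006,0,0],"twist":[0,0,0]},
  {"gripper":0.0,"travel":[-0.01,0,0],"twist":[0,0,0]},
  {"gripper":0.0,"travel":[-0.03,0,0],"twist":[0,0,0]},
  {"gripper":0.0,"travel":[-0.035,0,0],"twist":[0,0,0]},
  {"gripper":0.0,"travel":[-0.035,0,-0.005],"twist":[0,0,0]},
  {"gripper":0.0,"travel":[-0.035,0,-0.015],"twist":[0,0,0]},
  {"gripper":0.0,"travel":[0,0,-0.03],"twist":[0,0,0]},
  {"gripper":0.0,"travel":[0,0,-0.03],"twist":[0,0,0]},
  {"gripper":0.0,"travel":[0,0,0],"twist":[0,0,0]},
  {"gripper":0.0,"travel":[0,0,0],"twist":[0,0,0]},
])

```text
t: 10.33
position: [0.4473, 0.1537, 0.2064]
tool_rot: [0.314, 0.633, -0.314, 0.634]
force: [-0.3, -0.3, -0.3]
grip_width: 0.0003
```

Call:
arm_command([
  {"gripper":0.0,"travel":[0,0,0],"twist":[0,0,0]},
  {"gripper":0.0,"travel":[0,0,0],"twist":[0,0,0]},
  {"gripper":0.0,"travel":[0,0,0],"twist":[0,0,0]},
  {"gripper":0.0,"travel":[0,0,0],"twist":[0,0,0]},
  {"gripper":0.0,"travel":[0,0,0],"twist":[0,0,0]},
  {"gripper":0.0,"travel":[0,0,0],"twist":[0,0,0]},
  {"gripper":0.0,"travel":[0,0,0],"twist":[0,0,0]},
  {"gripper":0.0,"travel":[0,0,0],"twist":[0,0,0]},
  {"gripper":0.0,"travel":[0,0,0],"twist":[0,0,0]},
  {"gripper":0.0,"travel":[0,0,0],"twist":[0,0,0]},
])

```text
t: 11.17
position: [0.4477, 0.1529, 0.2053]
tool_rot: [0.315, 0.633, -0.315, 0.633]
force: [0.2, -0.5, 0.3]
grip_width: -0.0001
```

```bash
python3 - <<'E'
from plan import *
from cell import env
rep()
c=env.read_camera("scene");im=c["image"];cv2.imwrite("pics/s10.png",cv2.resize(im[130:340,150:430],None,fx=2.8,fy=2.8)[:,:,::-1])
print("scene",blobs(im,(0,170,120),(4,255,255),(190,200,380,330))[0],blobs(im,(17,120,120),(32,255,255),(225,230,270,260))[0],blobs(im,(105,120,60),(130,255,255),(240,210,290,270))[0])
c=env.read_camera("top");im=c["image"];cv2.imwrite("pics/t10.png",cv2.resize(im[170:330,240:440],None,fx=3.7,fy=3.7)[:,:,::-1])
b=blobs(im,(105,120,60),(130,255,255),(340,220,390,290))[0];print(b)
E
```

```text
t 11.17 [0.4477 0.1529 0.2053] az 37.1 F [ 0.2 -0.5  0.3] w -7.752644867629775e-05 q6 -0.4 tilt [-1.  0. -0.]
scene [(array([350.2, 218.7]), [340, 210, 21, 18, 291])] [(array([236.1, 244.5]), [233, 240, 7, 11, 42])] [(array([259.6, 239.9]), [254, 227, 13, 26, 237])]
[(array([366.4, 247.5]), [362, 243, 10, 10, 69])]
```

View pics/s10.png

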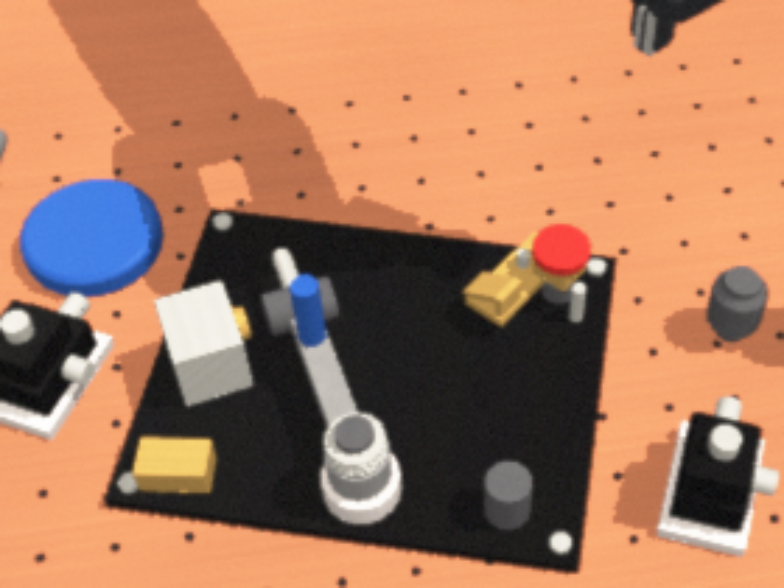

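View pics/t10.png

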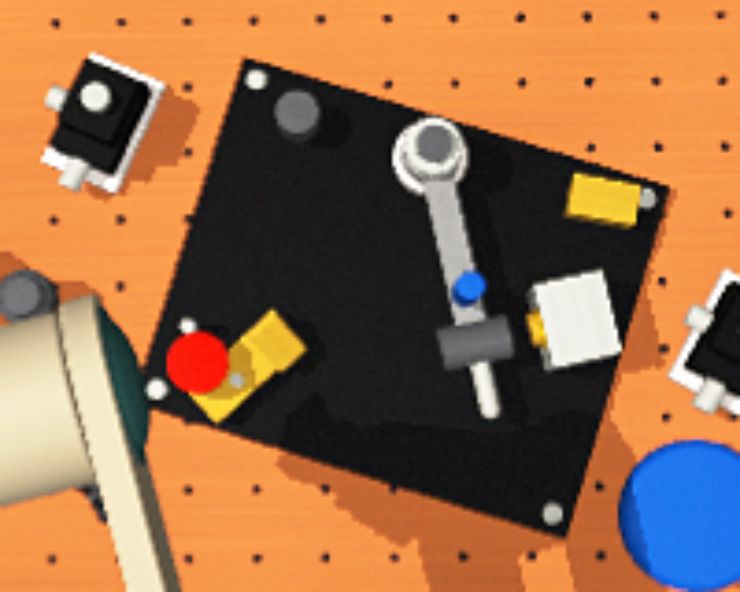

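The hammer is back at rest (top view handle at (366.4,247.5), before (366.1,247.5)). The red pad is back at its starting pixel (350.2,218.7). The brass standing out of the anvil went from about 21 to 8 mm, which fits the 14 mm stroke. Everything else is in place, so I hand in.

```bash
python3 -c "
from cell import env
print(env.finish_job())"
```

```text
the job is handed in; nothing more can be done
None
```

The tap is done and the job is handed in, at about 11 s of the 48 s allowed.

- **Cocking:** I swung the arm back by its blue handle, with the fingers loosely around it, until the sear caught. The fingers then came off, and the pictures showed the sear alone holding the arm with the pin still standing out.
- **Firing:** I pressed the red trigger about 11–12 mm with the closed fingers. The hammer flew forward by itself and struck the pin. I then lifted off so the trigger could come back up.
- **Hammer and trigger:** In the last pictures, the hammer is at its rest to within half a pixel. The trigger pad is back at its starting pixel.
- **Pin:** The brass outside the anvil went from about 21 to 8 mm, a drive of about 13–14 mm. That fits fully home, but I only read it by eye from the top picture, so a last millimetre is not certain.
- **Forces and bystanders:** The highest force I read at any stop was about 8 N. I saw no change in the bystanders that the last pictures show. They are cropped and leave out the screwdriver, and the amber bottle is at most partly in view. I did not measure bystander positions before and after.

No check failed or disagreed.

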